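Dispense one specimen tile and push it to the viewing mat

ROBOT

A 6-joint arm with a two-finger parallel gripper is mounted at the origin on the work surface. World frame = base frame: x ahead of the robot, y to its left, z up, the work surface at z = 0. Lengths are in m, angles in rad, forces in N, time in s.
With the tool pointing down it reaches from about 0.25 to 0.775 m from the base axis. Payload 4 kg.
Tool frame: the origin (TCP) lies midway between the tips of the shut fingers; the grasp point (between the pads) lies 19 mm behind it; y points along the fingers, x is the direction in which the jaws open and shut, and the axes are right-handed (so a half turn about y gives the same grasp; the last joint's range is limited). The gripper opens to 94 mm and grips with 3 to 60 N. Pads are 16 mm wide; open, the fingers measure 119 mm over their backs; the gripper's body (75 mm by 177 mm) begins 78 mm behind the grasp point.
Start: joints at [-1.385, 0.087, 1.371, -0, 1.684, -0.103], TCP at [0.157, -0.527, 0.206] pointing down, gripper open.
Joint ranges: [-3.1, 3.1], [-0.76, 2.03], [0.27, 2.55], [-1.08, 4.22], [0.17, 2.65], [-2.57, 2.57]. Speed limits (rad/s): [2.79, 2.79, 3.14, 3.14, 3.14, 3.14].

INTERFACE

Orientations are given as [roll, pitch, yaw] about the fixed x, y, z axes, in that order (R = Rz(yaw) Ry(pitch) Rx(roll)).
In Python, from bench import robot gives the robot as it stands.
- The arm moves only by the shell command python3 -m creep 'ROWS'. ROWS is JSON, a list of rows, each a list of 7 numbers: the shift along the tool's x, y, z in mm, then the turn, a rotation vector about the tool's x, y, z in degrees, then the closure in counts, from 0 (fully open) to 255 (shut). A call has 1 to 5 rows; each row is the pose to reach, as a shift and turn from the pose commanded when the call began, along the tool's axes at that moment; what a row does not reach only later rows make up. A row lasts 1/8 s, in which the tool goes at most 62.5 mm and 10.7 degrees, less where a joint would pass 70% of its speed; a pose out of reach is approached as far as the arm can. A call with a gripper value outside its range is refused whole. The fingers move at their own pace and stop on an object; the grip force is fixed at half the most. Time passes only in rows, so rows that repeat a pose let the fingers close. It gives the time, the measured TCP pose, the force and the opening at its end, in the units of the state.
- robot.get_obs(): the state, without advancing time (a new reading comes with each control period).
- robot.snapshot(name): name is "scene" or "top"; returns a dict with "color" (384x512x3 uint8, blue, green, red), "fx", "fy", "cx", "cy" (pixels), "world_from_camera" (4x4, takes a point from camera to world coordinates). Camera axes: x right, y down, z forward; pixel columns grow to the right and rows downward; lengths in m; the calibration is good to about 2 mm. A picture is of the moment at which its call begins. There is no depth.
- robot.close_job(): hands the job in, once; it reports no verdict.
Trained networks look in the newest picture that a camera, given by its name, has taken for a name from the list of things; names that differ only in an ending like _2 or _b are one class to them, and where a whole thing is asked for, a point or a joint stands for the part that bears it (a point fixed in the world has none). Each returns a list of dicts, best first, with "p" (0 to 1); they miss things now and then, are a little off and sometimes report something else, mostly with a low value. They report only what shows in the picture. A call takes as long as a camera call. They do not tell look-alikes from the thing itself.
- robot.spot_in(name, camera): "point" ([x, y, z] in m, in world coordinates, good to about 4 mm: the middle of the surface that is visible of it).
- robot.landmark_of(name, camera): "point" ([x, y, z] in m, in world coordinates, good to about 4 mm: a listed point, or the origin of a listed thing).
The state is a dict: "time": time; "joint_positions": joint angles; "qvel": joint speeds; "joint_torque": joint torques, N m; "tool_pos": TCP position; "ee_rot": TCP orientation; "wrist_force": force on the tool from outside, world axes, zero at the start; "wrist_torque": the same for the moment, N m; "width": finger opening in m.
Only numpy, scipy, OpenCV 4.12 (cv2) and the standard library are available. Lean on these libraries where they do the work, as an engineer would, in place of code of your own. Each camera call takes 0.05 s, during which the arm holds its last target.

TASK

Press the red plunger of the specimen dispenser all the way down once, in one stroke, so that a single tile comes out, and let the plunger come back up. Then push the tile aside along the table with your fingertips until the whole tile lies on the blue mat, next in line for the microscope. Never lift or tip a tile, leave the other tiles in the magazine, and leave everything else on the desk where it is.

Things in the scene. Friction and masses are not known exactly. Their poses are not given: they have to be found in the camera images.
- dispenser: Fixed dispenser (place and yaw vary). Origin on the table at the centre of its clear open-topped magazine: 51 x 51 mm outside, 43 inside, 50 high, bottomless, so the tiles stand on the table. Its -x axis points out of the exit, z up. Behind the magazine (x = 25 to 108 mm, 55 wide, 57 high) is the white housing with the red plunger, whose axis is at x = 58 mm, y = 0
- exit_slot (a point): Middle of the exit slot's foot: at table level in the magazine's front face, 25.5 mm from its centre; the slot is 43 mm wide and 10 mm high. Axes as the dispenser's: tiles come out along -x
- plunger_top (a point): Centre of the top face of the red plunger button, 36 mm in diameter, 10 mm thick; face 100 mm above the table when up. The point moves with the plunger
- plunger (a joint): Plunger travel in m: 0 = up, 0.028 = fully down on a hard stop. Spring: 2.4 N to start, 6.6 N at full depth; it comes back up when released. It is geared to the pusher, which moves 2.6 times as far. Let up half-way, it leaves the tile jammed part-way out; each further press ejects another tile
- pusher (a joint): Travel in m of the flat steel pusher (36 mm wide, 7 mm high) under the magazine: 0 = back, 0.073 = plunger fully down. After 5 mm it meets the lowest tile and shoves it straight out until its centre is about 67 mm in front of the magazine's centre (22 mm clear between front face and tile), draws back as the plunger rises, and the next tile drops down
- tile1_center (a point): Centre (half-way up, 4 mm above the table) of the lowest tile in the magazine, the one that comes out: white square specimen tile 40 x 40 x 8 mm, about 16 g, with a small green leaf inlaid on top; its x and y axes are along its sides and z is up. Loose; slides on the table
- tile2_center (a point): Centre of the second tile of the stack of four, same tile; starts 12 mm above the table and drops 8 mm when the tile below has gone. It stays in the magazine
- tile3_center (a point): Centre of the third tile of the stack of four, same tile; starts 20 mm above the table and drops 8 mm when the tile below has gone. It stays in the magazine
- tile4_center (a point): Centre of the top tile of the stack of four, same tile; starts 28 mm above the table and drops 8 mm when the tile below has gone. It stays in the magazine
- blue_mat: The blue mat, the target: flat printed patch 100 x 100 mm flush with the table (no step), to one side of the exit slot, left or right. Origin at its centre, x and y axes along its sides
- grey_mat: The grey mat, same size, on the other side of the exit: not the target. Origin at its centre
- stain_bottle: Bystander: amber bottle with black cap, 32 mm in diameter, 70 mm tall, origin at the centre of its underside
- sample_jar: Bystander: green glass jar with white lid, 48 mm in diameter, 60 mm tall, origin at the centre of its underside
- pencil: Bystander: yellow pencil lying flat, 142 mm long along its x axis, 8 mm thick, origin under its middle
- petri_dish: Bystander: glass dish, 90 mm in diameter, 16 mm tall, origin at the centre of its underside
- magnifier: Bystander: black magnifier lying flat, 60 mm round, 10 mm thick, with an 80 mm handle towards its -x, origin under the lens
- slide_box: Bystander: green open box with dividers, 90 x 110 x 35 mm, origin at the centre of its underside
- beaker: Bystander: glass beaker, 66 mm in diameter, 85 mm tall, origin at the centre of its underside
- tile1: The same lowest tile; origin at the centre of its underside
Mind the look-alikes: they are no part of the job. Of the things that look like the dispenser, take the one that is farthest from the robot's base at the start. Leave any purple look-alike of the part that bears tile4_center alone.

How it is judged:
By the outcome, as a careful person would: the job done as asked, in the order asked, and still so for the second after the job is handed in, with the robot touching nothing.
It also fails if it takes over 43 s, if anything falls off the work surface, if the arm or the gripper's body presses on something with over 40 N, if the wrist force passes 120 N, or if a joint passes its speed limit or range.

## Working session

There is one attempt and no reset: what is moved stays moved. The work goes in short steps, Python scripts to look and compute and a shell command to move; the robot and the scene stay as the last step left them, time stands still between calls to the robot, and variables do not carry over. Pictures are saved under pics/ and viewed, and the job is handed in when it is done.

```bash
ls; mkdir -p pics; python3 - <<'E'
from bench import robot
import cv2
for c in ("scene","top"):
    s=robot.snapshot(c); cv2.imwrite(f"pics/{c}0.png",s["color"]); print(c,s["fx"],s["cx"],s["cy"],s["world_from_camera"])
for c in ("scene","top"):
    for n in ("dispenser","plunger_top","exit_slot","tile4_center","blue_mat","grey_mat"):
        for d in robot.landmark_of(n,c)[:4]: print(c,n,d)
o=robot.get_obs(); print(o["time"],o["tool_pos"],o["ee_rot"],o["width"],o["wrist_force"])
E
```

```text
pics
scene 358.99338084423033 251.5807092443307 190.7479169612127 [[ 0.03412054  0.54894592 -0.83516116  1.28423358]
 [ 0.9992971  -0.00575616  0.03704283 -0.03605326]
 [ 0.01552718 -0.83583805 -0.54875647  0.58073083]
 [ 0.          0.          0.          1.        ]]
top 469.39136799943714 257.27546916154375 192.51923779951835 [[-0.02123763 -0.99067846  0.13455537  0.38328649]
 [-0.99969676  0.0227206   0.00949506  0.00271076]
 [-0.01246373 -0.13431291 -0.99086058  1.39757091]
 [ 0.          0.          0.          1.        ]]
scene dispenser {'point': [0.6157, 0.0474, -0.0004], 'p': 0.91}
scene dispenser {'point': [0.3212, -0.1804, 0.0062], 'p': 0.76}
scene dispenser {'point': [0.3098, 0.1922, -0.0006], 'p': 0.63}
scene plunger_top {'point': [0.672, 0.0643, 0.101], 'p': 0.54}
scene plunger_top {'point': [0.4404, -0.0096, 0.0011], 'p': 0.49}
scene plunger_top {'point': [0.3833, -0.1754, 0.098], 'p': 0.48}
scene plunger_top {'point': [0.3708, 0.2016, 0.1007], 'p': 0.39}
scene exit_slot {'point': [0.2936, -0.1806, 0.005], 'p': 0.73}
scene exit_slot {'point': [0.2879, 0.1944, -0.000
[... 843 characters left out ...]
it_slot {'point': [0.291, -0.1833, -0.0051], 'p': 0.94}
top exit_slot {'point': [0.2825, 0.1942, -0.0049], 'p': 0.65}
top exit_slot {'point': [0.5914, 0.0399, -0.0009], 'p': 0.61}
top tile4_center {'point': [0.4383, 0.3904, -0.0016], 'p': 0.64}
top tile4_center {'point': [0.6199, 0.0455, 0.0262], 'p': 0.49}
top tile4_center {'point': [0.76, 0.1392, 0.0075], 'p': 0.44}
top blue_mat {'point': [0.4348, 0.3925, -0.0011], 'p': 0.74}
top blue_mat {'point': [0.5674, -0.0963, 0.0027], 'p': 0.7}
top grey_mat {'point': [0.5241, 0.1484, 0.0002], 'p': 0.7}
0.7 [ 0.15663044 -0.52726069  0.20553675] [-1.57082939e+00 -1.43877192e-04 -1.28201878e+00] 0.09384449814626795 [-0.27390406 -0.06286527  0.2502445 ]
```

View pics.

View pics/scene0.png

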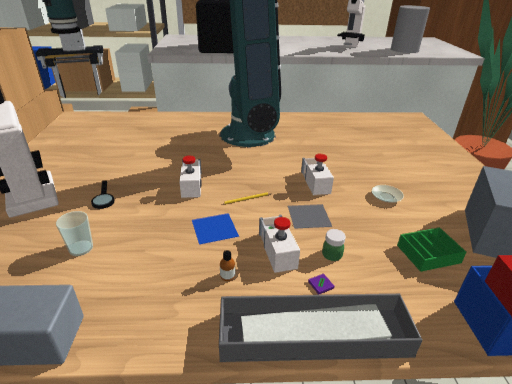

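View pics/top0.png

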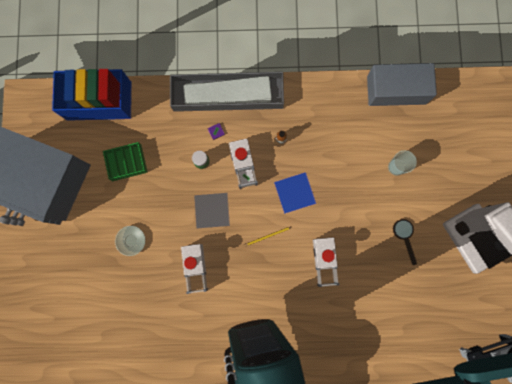

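```bash
python3 - <<'E'
import cv2
a=cv2.imread("pics/top0.png")[115:235,180:330]; cv2.imwrite("pics/c_top.png",cv2.resize(a,None,fx=5,fy=5,interpolation=cv2.INTER_CUBIC))
a=cv2.imread("pics/scene0.png")[190:300,180:350]; cv2.imwrite("pics/c_scene.png",cv2.resize(a,None,fx=4,fy=4,interpolation=cv2.INTER_CUBIC))
E
```

```text
(no output)
```

View pics/c_top.png

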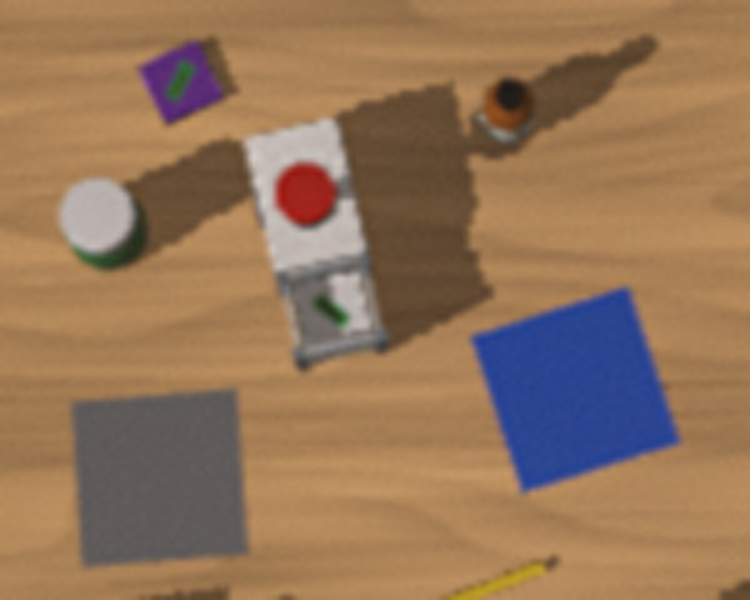

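View pics/c_scene.png

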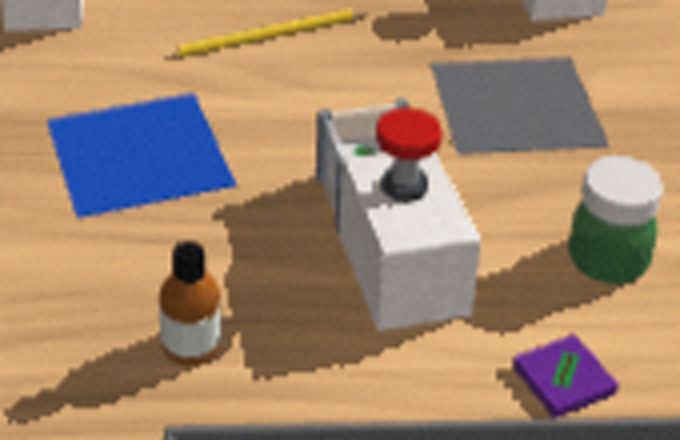

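```bash
cat > h.py <<'E'
import numpy as np, cv2
from bench import robot
def ray(s,uv,z):
    T=s["world_from_camera"]; d=T[:3,:3]@np.array([(uv[0]-s["cx"])/s["fx"],(uv[1]-s["cy"])/s["fy"],1]); o=T[:3,3]
    return o+d*(z-o[2])/d[2]
def obs():
    o=robot.get_obs(); print("t",round(o["time"],3),np.round(o["tool_pos"],4),np.round(np.degrees(o["ee_rot"]),2),np.round(o["wrist_force"],1),round(o["width"],4)); return o
def toolshift(dw,yaw):
    c,s=np.cos(yaw),np.sin(yaw); R=np.array([[c,0,-s],[s,0,c],[0,-1,0]]); return R.T@np.array(dw)*1000
E
python3 - <<'E'
from h import *
s=robot.snapshot("top"); t=lambda u,v,z: ray(s,((u+.5)/5-.5+180,(v+.5)/5-.5+115),z)
H=[t(245,143,.057),t(337,120,.057),t(369,258,.057),t(278,275,.057)]
for h in H: print("H",h.round(4))
e=[(H[0]-H[3]),(H[1]-H[2])]
for q in e: print(np.degrees(np.arctan2(q[1],q[0])),np.linalg.norm(q))
q=H[0]-H[1]; print(np.degrees(np.arctan2(-q[0],q[1])),np.linalg.norm(q)); print("hc",np.mean(H,0))
print("red",t(306,194,.1))
M=[t(471,338,0),t(629,289,0),t(681,440,0),t(524,492,0)]
for m in M: print("M",m.round(4))
print(np.mean(M,0))
g=robot.snapshot("scene"); r=lambda u,v,z: ray(g,((u+.5)/4-.5+180,(v+.5)/4-.5+190),z)
print("red sc",r(409,130,.1)); print("mag top L/R",r(323,113,.05),r(403,103,.05)); print("hb",r(384,250,.057),r(478,238,.057))
M=[r(47,121,0),r(195,94,0),r(236,186,0),r(79,216,0)]
for m in M: print("M",m.round(4))
print(np.mean(M,0))
E
```

```text
H [0.7129 0.0964 0.057 ]
H [0.7253 0.0423 0.057 ]
H [0.6427 0.0252 0.057 ]
H [0.6339 0.0782 0.057 ]
12.950434946911976 0.08098794443037896
11.684622814643141 0.0843722334553743
12.992083978570795 0.0555201351002537
hc [0.67871556 0.0605009  0.057     ]
red [0.67197712 0.05927971 0.1       ]
M [ 0.6033 -0.0343  0.    ]
M [ 0.631  -0.1304  0.    ]
M [ 0.5386 -0.1583  0.    ]
M [ 0.5095 -0.0635  0.    ]
[ 5.70618167e-01 -9.66508614e-02  5.55111512e-17]
red sc [0.67659816 0.05758814 0.1       ]
mag top L/R [0.59615088 0.01696269 0.05      ] [0.58685871 0.06643392 0.05      ]
hb [0.72379644 0.04204804 0.057     ] [0.71542137 0.09318914 0.057     ]
M [ 0.5373 -0.1589  0.    ]
M [ 0.5093 -0.063   0.    ]
M [ 0.6042 -0.0358  0.    ]
M [ 0.6302 -0.1301  0.    ]
[ 0.57023449 -0.09695169  0.        ]
```

Candidates for the dispenser (top picture): (190,265), (327,255) and (242,160). By the description I take the one farthest from the base, (242,160), at about (0.615, 0.047), yaw 12.5°. It holds white tiles with a leaf. The purple tile at (217,131) is left alone. The blue mat is at (295,193) and the grey one at (211,210). The crop confirms a clear magazine, a red button and the exit pointing to the base.

```bash
python3 - <<'E'
from h import *
o=obs(); print(toolshift(np.array([.673,.059,.14])-o["tool_pos"],o["ee_rot"][2]), 12.5-np.degrees(o["ee_rot"][2]))
E
```

```text
t 0.8 [ 0.1566 -0.5273  0.2056] [-9.000e+01 -1.000e-02 -7.345e+01] [ 1.4 -0.4  0.3] 0.094
[-414.91881065   65.5520058   661.93455335] 85.95324470501326
```

```bash
python3 -m creep '[[-415,0,662,0,-86,0,255],[-415,0,662,0,-86,0,255],[-415,0,662,0,-86,0,255],[-415,0,662,0,-86,0,255],[-415,0,662,0,-86,0,255]]'; python3 - <<'E'
from h import *
o=obs(); print(toolshift(np.array([.673,.059,.14])-o["tool_pos"],o["ee_rot"][2]), 12.5-np.degrees(o["ee_rot"][2]))
E
```

```text
time: 1.42
tool_pos: [0.3642, -0.2911, 0.2058]
ee_rot: [-1.571, -0.001, -0.339]
wrist_force: [0.5, -0.8, 0.2]
width: 0.0473
t 1.425 [ 0.3642 -0.2911  0.2058] [-9.003e+01 -6.000e-02 -1.941e+01] [ 0.5 -0.8  0.2] 0.0473
[174.86378356  65.79440891 432.83854827] 31.90714230321567
```

```bash
python3 -m creep '[[175,0,430,0,-32,0,255],[175,0,430,0,-32,0,255],[175,0,430,0,-32,0,255],[175,0,430,0,-32,0,255],[175,0,430,0,-32,0,255]]'; python3 - <<'E'
from h import *
o=obs(); print(toolshift(np.array([.673,.059,.125])-o["tool_pos"],o["ee_rot"][2]), 12.5-np.degrees(o["ee_rot"][2]))
E
```

```text
time: 2.05
tool_pos: [0.573, -0.0583, 0.2057]
ee_rot: [-1.572, -0.001, 0.214]
wrist_force: [0.2, -1.0, 0.2]
width: 0.0009
t 2.05 [ 0.573  -0.0583  0.2057] [-9.004e+01 -4.000e-02  1.227e+01] [ 0.2 -1.   0.2] 0.0009
[122.61504575  80.71255055  93.41579399] 0.22741305868955308
```

```bash
python3 -m creep '[[60,0,46,0,0,0,255],[122,30,93,0,0,0,255],[122,80,93,0,0,0,255],[122,80,93,0,0,0,255],[122,80,93,0,0,0,255]]'; python3 - <<'E'
from h import *
o=obs(); print(toolshift(np.array([.673,.059,.072])-o["tool_pos"],o["ee_rot"][2]), 12.5-np.degrees(o["ee_rot"][2]))
for c in ("top","scene"):
    s=robot.snapshot(c); cv2.imwrite(f"pics/{c}1.png",s["color"])
a=cv2.imread("pics/top1.png")[95:235,170:340]; b=cv2.imread("pics/scene1.png")[160:300,200:370]
cv2.imwrite("pics/v1.png",cv2.resize(np.vstack([a,b]),None,fx=2.1,fy=2.1,interpolation=cv2.INTER_CUBIC))
E
```

```text
time: 2.68
tool_pos: [0.671, 0.0562, 0.1257]
ee_rot: [-1.571, 0.001, 0.214]
wrist_force: [1.2, -0.5, 1.0]
width: 0.0001
t 2.675 [0.671  0.0562 0.1257] [-9.003e+01  5.000e-02  1.225e+01] [ 1.2 -0.5  1. ] 0.0001
[ 2.52716003 53.73189068  2.36128335] 0.25112403697828967
```

View pics/v1.png

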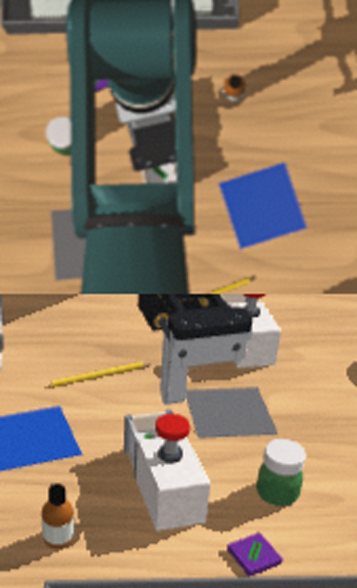

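The top view is blocked by the arm. In the scene view the shut fingertips (175,402) are about 25 mm above the button (172,425), as they should be. Now the stroke.

```bash
python3 -m creep '[[2,20,2,0,0,0,255],[2,27,2,0,0,0,255],[2,33,2,0,0,0,255],[2,39,2,0,0,0,255],[2,45,2,0,0,0,255]]'; python3 -m creep '[[0,6,0,0,0,0,255],[0,10,0,0,0,0,255],[0,12,0,0,0,0,255],[0,12,0,0,0,0,255]]'
```

```text
time: 3.4
tool_pos: [0.6725, 0.0585, 0.0815]
ee_rot: [-1.572, 0.0, 0.214]
wrist_force: [-3.5, -1.3, 5.6]
width: 0.0002
time: 3.9
tool_pos: [0.6726, 0.0586, 0.0722]
ee_rot: [-1.572, -0.001, 0.214]
wrist_force: [-6.2, -0.7, 13.0]
width: 0.0005
```

```bash
python3 -m creep '[[0,2,0,0,0,0,255],[0,3,0,0,0,0,255],[0,3,0,0,0,0,255]]'; python3 - <<'E'
from h import *
o=obs()
s=robot.snapshot("scene"); cv2.imwrite("pics/scene2.png",s["color"])
cv2.imwrite("pics/v2.png",cv2.resize(s["color"][160:300,180:370],None,fx=3,fy=3,interpolation=cv2.INTER_CUBIC))
E
```

```text
time: 4.28
tool_pos: [0.6727, 0.0585, 0.072]
ee_rot: [-1.573, -0.002, 0.214]
wrist_force: [-10.7, -1.9, 21.2]
width: 0.0005
t 4.275 [0.6727 0.0585 0.072 ] [-90.1   -0.13  12.26] [-10.7  -1.9  21.2] 0.0005
```

View pics/v2.png

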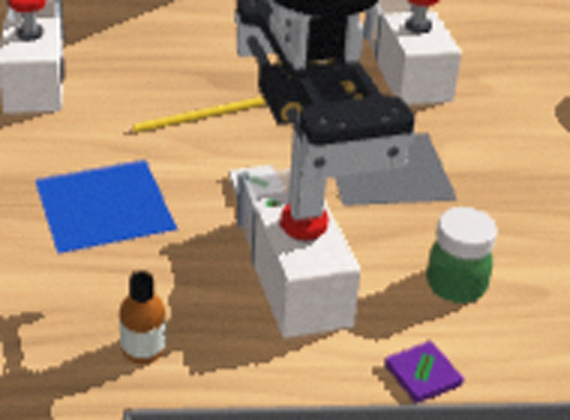

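The plunger is on its hard stop (z 0.072, 21 N) and a tile shows beyond the magazine. Now up.

```bash
python3 -m creep '[[0,-8,0,0,0,0,255],[0,-20,0,0,0,0,255],[0,-40,0,0,0,0,255],[0,-80,0,0,0,0,255],[-20,-90,20,0,0,0,210]]'; python3 -m creep '[[-50,0,40,0,0,0,210],[-100,0,80,0,0,0,210],[-120,0,110,0,0,0,210],[-120,0,110,0,0,0,210]]'; python3 - <<'E'
from h import *
o=obs()
for c in ("top","scene"):
    s=robot.snapshot(c); cv2.imwrite(f"pics/{c}3.png",s["color"])
    for d in robot.landmark_of("tile1_center",c)[:3]: print(c,d)
for d in robot.landmark_of("plunger_top","scene")[:3]: print(d)
a=cv2.imread("pics/top3.png")[95:235,170:340]; b=cv2.imread("pics/scene3.png")[160:300,200:370]
cv2.imwrite("pics/v3.png",cv2.resize(np.hstack([a,b]),None,fx=2.3,fy=2.3,interpolation=cv2.INTER_CUBIC))
E
```

```text
time: 4.95
tool_pos: [0.6515, 0.074, 0.1591]
ee_rot: [-1.572, -0.006, 0.212]
wrist_force: [0.6, -0.2, 0.4]
width: 0.0073
time: 5.45
tool_pos: [0.507, 0.1583, 0.1563]
ee_rot: [-1.57, -0.001, 0.218]
wrist_force: [0.3, -0.6, 0.4]
width: 0.0163
t 5.45 [0.507  0.1583 0.1563] [-8.996e+01 -7.000e-02  1.247e+01] [ 0.3 -0.6  0.4] 0.0163
top {'point': [0.5473, 0.0349, 0.0057], 'p': 0.6}
scene {'point': [0.55, 0.0305, 0.0066], 'p': 0.48}
{'point': [0.38, -0.1735, 0.0993], 'p': 0.69}
{'point': [0.6741, 0.0624, 0.1], 'p': 0.47}
{'point': [0.3695, 0.2016, 0.1018], 'p': 0.41}
```

View pics/v3.png

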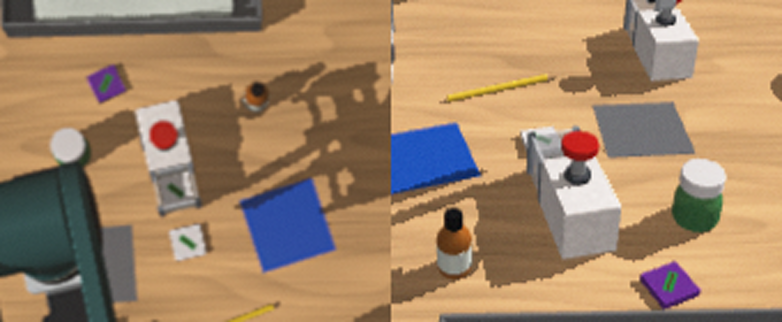

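The plunger is up again (163,135). One tile lies in front of the exit at (188,242), and the magazine still shows tiles. The tile pose comes next.

```bash
python3 - <<'E'
from h import *
im=cv2.imread("pics/top3.png"); s=robot.snapshot("top")
c=im[188:212,235:270]; m=(c.min(2)>140).astype(np.uint8)
n,l,st,ce=cv2.connectedComponentsWithStats(m)
print(st,ce)
k=1+np.argmax(st[1:,4]); mm=cv2.morphologyEx((l==k).astype(np.uint8),cv2.MORPH_CLOSE,np.ones((7,7)))
p=np.argwhere(mm)[:,::-1].astype(np.float32)+[235,188]
P=np.array([ray(s,u,.008) for u in p]); print(P.mean(0)); 
r=cv2.minAreaRect((P[:,:2]*1000).astype(np.float32)); print(r)
cv2.imwrite("pics/v4.png",cv2.resize(im[180:220,220:330],None,fx=7,fy=7,interpolation=cv2.INTER_CUBIC))
E
```

```text
[[  0   0  35  24 680]
 [  8   5  16  15 160]] [[17.24411765 11.37205882]
 [15.9625     12.04375   ]]
[0.54990863 0.03532872 0.008     ]
((549.874267578125, 35.54864501953125), (39.373573303222656, 41.17499542236328), 12.71048641204834)
```

View pics/v4.png

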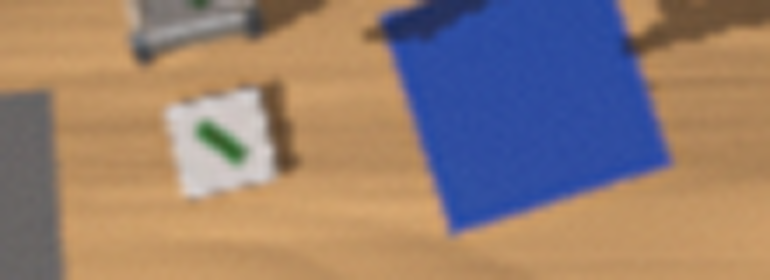

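```bash
python3 - <<'E'
from h import *
o=obs(); y=o["ee_rot"][2]
print(toolshift(np.array([.539,.078,.004])-o["tool_pos"],y),toolshift(np.array([.571,-.069,.004])-o["tool_pos"],y))
E
```

```text
t 5.75 [0.5093 0.1557 0.1552] [-9.001e+01  1.000e-02  1.218e+01] [-0.1 -0.   0.1] 0.0164
[ 12.60172461 151.2442914  -82.19817843] [  12.85781902  151.2442914  -232.64064057]
```

```bash
python3 -m creep '[[12,50,-50,0,0,0,210],[12,100,-80,0,0,0,210],[12,130,-80,0,0,0,210],[12,130,-80,0,0,0,210],[12,130,-80,0,0,0,210]]'; python3 - <<'E'
from h import *
o=obs(); y=o["ee_rot"][2]
print(toolshift(np.array([.539,.078,.004])-o["tool_pos"],y),toolshift(np.array([.571,-.069,.004])-o["tool_pos"],y))
a=robot.snapshot("top")["color"][155:235,200:330]; b=robot.snapshot("scene")["color"][170:300,180:370]
cv2.imwrite("pics/v5.png",np.vstack([cv2.resize(a,(570,350)),cv2.resize(b,(570,390))])[:600])
E
```

```text
time: 6.38
tool_pos: [0.5385, 0.0807, 0.0269]
ee_rot: [-1.571, -0.002, 0.214]
wrist_force: [-0.0, -0.4, 1.0]
width: 0.0166
t 6.375 [0.5385 0.0807 0.0269] [-90.02  -0.13  12.24] [-0.  -0.4  1. ] 0.0166
[-0.06689225 22.89068291 -2.77305324] [ 3.11054987e-02  2.28906829e+01 -1.53215701e+02]
```

View pics/v5.png

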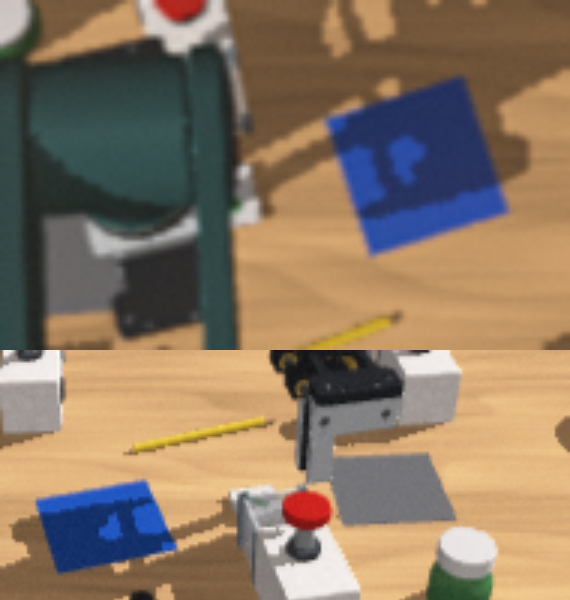

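The fingers are beside the tile on its +y side and the magazine is clear of them. I lower to z of about 4–5 mm and push.

```bash
python3 -m creep '[[0,12,0,0,0,0,210],[0,22,0,0,0,0,210],[0,22,0,0,0,0,210],[0,22,-5,0,0,0,210],[0,22,-13,0,0,0,210]]'; python3 - <<'E'
from h import *
o=obs(); y=o["ee_rot"][2]
print(toolshift(np.array([.571,-.069,.0045])-o["tool_pos"],y))
E
```

```text
time: 7.1
tool_pos: [0.5402, 0.0677, 0.0038]
ee_rot: [-1.571, -0.001, 0.214]
wrist_force: [-0.2, 0.4, -0.5]
width: 0.0162
t 7.1 [0.5402 0.0677 0.0038] [-9.002e+01 -3.000e-02  1.228e+01] [-0.2  0.4 -0.5] 0.0162
[   0.98846499   -0.72445879 -140.128718  ]
```

```bash
python3 -m creep '[[0,0,-8,0,0,0,210],[0,0,-16,0,0,0,210],[0,0,-25,0,0,0,210],[0,0,-35,0,0,0,210],[0,0,-45,0,0,0,210]]';  python3 -m creep '[[0,0,-10,0,0,0,210],[0,0,-20,0,0,0,210],[0,0,-30,0,0,0,210],[0,0,-40,0,0,0,210],[0,0,-50,0,0,0,210]]'; python3 - <<'E'
from h import *
o=obs(); y=o["ee_rot"][2]
print(toolshift(np.array([.571,-.069,.0045])-o["tool_pos"],y))
a=robot.snapshot("top")["color"][155:235,200:330]; b=robot.snapshot("scene")["color"][170:300,180:370]
cv2.imwrite("pics/v6.png",np.vstack([cv2.resize(a,(570,350)),cv2.resize(b,(570,390))])[:600])
E
```

```text
time: 7.72
tool_pos: [0.5496, 0.0233, 0.0035]
ee_rot: [-1.571, -0.0, 0.214]
wrist_force: [-0.5, 0.7, 0.0]
width: 0.0167
time: 8.35
tool_pos: [0.5602, -0.0254, 0.0034]
ee_rot: [-1.571, 0.0, 0.214]
wrist_force: [-0.2, 0.5, -0.3]
width: 0.0162
t 8.35 [ 0.5602 -0.0254  0.0034] [-90.01   0.    12.26] [-0.2  0.5 -0.3] 0.0162
[  1.33225456  -1.05117571 -44.85832383]
```

View pics/v6.png

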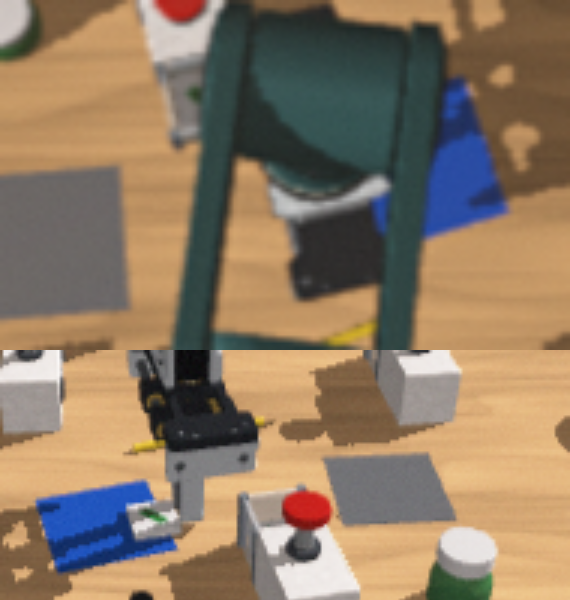

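The tile (152,518) is partly on the mat, square against the fingers. I go on for about 44 mm, slowing at the end.

```bash
python3 -m creep '[[0,0,-9,0,0,0,210],[0,0,-18,0,0,0,210],[0,0,-26,0,0,0,210],[0,0,-33,0,0,0,210],[0,0,-38,0,0,0,210]]';  python3 -m creep '[[0,0,-2,0,0,0,210],[0,0,-4,0,0,0,210],[0,0,-4,0,0,0,210]]'; python3 -m creep '[[0,0,10,0,0,0,210],[0,0,25,0,0,0,210],[0,-60,35,0,0,0,210],[0,-120,80,0,0,0,210],[0,-120,140,0,0,0,210]]'; python3 -m creep '[[0,0,60,0,0,0,210],[0,0,120,0,0,0,210],[0,0,140,0,0,0,210],[0,0,140,0,0,0,210]]'; python3 - <<'E'
from h import *
obs()
for c in ("top","scene"):
    s=robot.snapshot(c); cv2.imwrite(f"pics/{c}7.png",s["color"])
    for n in ("tile1","plunger_top","tile4_center"):
        for d in robot.landmark_of(n,c)[:3]: print(c,n,d)
a=cv2.imread("pics/top7.png")[105:235,170:340]; b=cv2.imread("pics/scene7.png")[170:300,180:350]
cv2.imwrite("pics/v7.png",cv2.resize(np.hstack([a,b]),None,fx=2.3,fy=2.3,interpolation=cv2.INTER_CUBIC))
cv2.imwrite("pics/v7b.png",cv2.resize(cv2.imread("pics/top7.png")[165:220,265:325],None,fx=9,fy=9,interpolation=cv2.INTER_CUBIC))
E
```

```text
time: 9.07
tool_pos: [0.5682, -0.0624, 0.0035]
ee_rot: [-1.571, -0.0, 0.214]
wrist_force: [-1.1, 1.0, -0.8]
width: 0.0164
time: 9.45
tool_pos: [0.569, -0.0658, 0.0035]
ee_rot: [-1.571, 0.0, 0.214]
wrist_force: [0.5, -0.4, 0.1]
width: 0.0168
time: 10.07
tool_pos: [0.5429, 0.0666, 0.1279]
ee_rot: [-1.573, -0.01, 0.212]
wrist_force: [-0.1, 0.6, 0.8]
width: 0.0168
time: 10.58
tool_pos: [0.51, 0.2035, 0.1225]
ee_rot: [-1.571, 0.0, 0.217]
wrist_force: [0.2, -0.1, 0.1]
width: 0.0166
t 10.575 [0.51   0.2035 0.1225] [-9.004e+01  2.000e-02  1.245e+01] [ 0.2 -0.1  0.1] 0.0166
top tile1 {'point': [0.5777, -0.0937, 0.0018], 'p': 0.47}
top plunger_top {'point': [0.3767, -0.176, 0.1014], 'p': 0.59}
top plunger_top {'point': [0.6724, 0.0596, 0.1005], 'p': 0.54}
top plunger_top {'point': [0.6185, 0.0433, 0.0193], 'p': 0.4}
top tile4_center {'point': [0.7589, 0.1393, 0.0061], 'p': 0.62}
top tile4_center {'point': [0.6179, 0.0459, 0.0216], 'p': 0.54}
scene tile1 {'point': [0.5749, -0.0923, 0.0011], 'p': 0.74}
scene tile1 {'point': [0.6164, 0.0498, 0.0232], 'p': 0.51}
scene plunger_top {'point': [0.6726, 0.062, 0.0996], 'p': 0.71}
scene plunger_top {'point': [0.3686, 0.2039, 0.0979], 'p': 0.58}
scene plunger_top {'point': [0.3797, -0.1727, 0.0996], 'p': 0.51}
scene tile4_center {'point': [0.765, 0.1389, 0.0081], 'p': 0.72}
scene tile4_center {'point': [0.6161, 0.0481, 0.0197], 'p': 0.36}
```

View pics/v7.png

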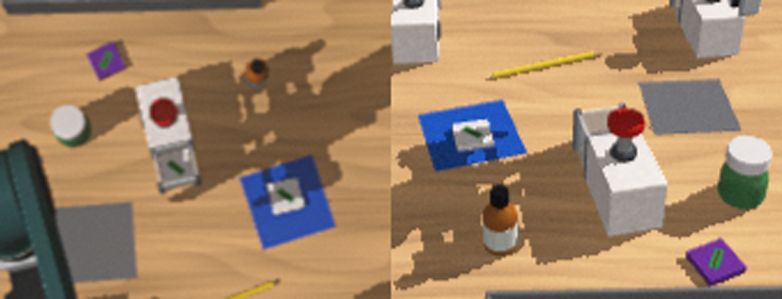

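View pics/v7b.png

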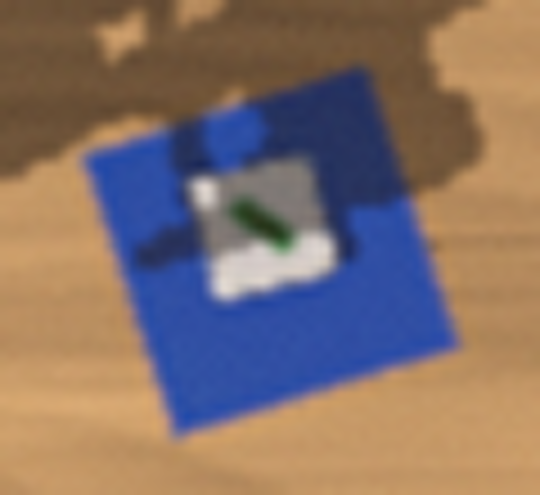

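The tile (262,228 in the crop) lies flat and wholly on the blue mat with a margin all round. The plunger is up, the stack has dropped 8 mm (top tile at 20 mm), nothing else has shifted, and the robot is clear. I hand the job in.

```bash
python3 - <<'E'
from bench import robot
print(robot.close_job())
E
```

```text
the job is handed in; nothing more can be done
None
```

The job is done and handed in at about 11 s of the allowed 43 s; no verdict was reported. I pressed the plunger of the farthest dispenser once, in one continuous stroke, to its hard stop. The fingertip reached z = 0.072 m with 21 N at the wrist, and the plunger then came back up. One tile came out. I pushed it 130 mm along the table with two fingertips onto the blue mat.

**Last checks:**
- **Tile:** it lies flat at about (0.576, -0.093), against a mat centre of (0.570, -0.097). The whole tile is on the mat with a margin on every side.
- **Plunger and magazine:** the plunger top is at 0.100 m, so it is fully up. The top tile left in the magazine reads about 0.020 m, the expected 8 mm drop.
- **Rest of the desk:** the purple tile reads in the same place as before, within the networks' error. The pencil, bottle, jar and mats look undisturbed in the pictures. I did not measure these or view the rest of the desk again.
- **Robot:** it was standing clear when I handed in.

**Disagreement:** the networks also gave weaker reports, such as a "plunger" and a "tile1" at the magazine. I judged these false against the pictures. No other check failed.

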